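# Set and lock the length stop of a flute maker's jig

### The job

Set the length stop of the flute jig to the grey tube lying in its cradle: turn the clamp knob on the carriage anticlockwise (seen from above) to its free stop, slide the carriage along until its stop rod has pushed the tube fully home against the head block and touches it with no gap, then turn the knob clockwise as far as it goes so that the carriage is clamped tight again. Leave the tube lying in the cradle, and leave the hammer, bottle and screwdriver where they are.

Things in the scene. Friction and masses are not known exactly. Their poses are not given: they have to be found in the camera images.
- jig: The fixed jig: dark steel base plate 130 (x) x 460 (y) x 16 mm high. Origin at the centre of its underside; y is its long axis and points from the carriage end to the green head block; z up. At the +y end stands the head block (76 wide, 80 mm high), in front of it a wooden V cradle (y -2 to 188 mm, tops about 45 mm high), at the -y end a steel rail with the carriage.
- head_face (a point): Centre of the head block's flat face, against which the tube must butt: 190 mm along +y from the jig's origin, 45 mm above the bench. Its axes are the jig's.
- blank: Loose grey flute tube, 160 mm long, 26 mm diameter, 0.16 kg or so, lying in the cradle along the jig's y axis, its axis 45 mm above the bench. Origin at the middle of its axis; its own y is the axis (it may roll). At the start it is 8 to 30 mm short of the head block. Fully home its origin is 80 mm from head_face.
- carriage (a joint): Slide of the grey carriage along the jig's +y (m), 0 to 0.13, larger is nearer the head block. The stop rod's end lies at jig y = -0.065 + this value, so with the tube home the rod touches it at about 0.095. The carriage is a block 70 (x) x 80 (y) mm, its top 62 mm and its underside 19 mm above the bench; it moves with about 2 N once the clamp is free and stays where left.
- stop_tip (a point): Centre of the end face (24 mm disc) of the stop rod that sticks out of the carriage towards the tube, 90 mm ahead of the carriage's centre, 45 mm above the bench.
- carriage_back (a point): Centre of the carriage's flat back face (70 mm wide, 19 to 62 mm above the bench), facing the jig's -y: the place to push. Axes are the jig's.
- clamp_axis (a point): Top of the clamp knob's hub (34 mm diameter), on its upright turning axis, above the carriage's centre, 86 mm above the bench.
- clamp (a joint): Angle of the clamp knob (rad), growing clockwise seen from above. 0 = free, against its stop; it bites from 0.7; 1.4 = tight, against its stop; there the carriage resists 25 N and more. At 0.7 the arm points along the jig's -x; at 0 it is 0.7 rad from there towards the jig's -y, at 1.4 it is 0.7 rad towards +y. It turns with about 0.15 N m and stays where left.
- clamp_ball (a point): Centre of the black ball (25 mm diameter) on the end of the knob's arm, 72 mm from the turning axis, 87 mm above the bench, beyond the carriage's side. The arm is a 12 mm bar. The ball can be pushed round or pinched from above.
- mallet: Bystander: hammer about 190 mm long lying on the bench. Leave it.
- oil: Bystander: amber bottle 52 mm diameter, 100 mm high, standing on the bench. Leave it.
- driver: Bystander: screwdriver about 170 mm long lying on the bench. Leave it.
There are look-alikes about, which are no part of the job. Several things have the shape of the blank; the one meant has the colours described above.

How it is judged:
On the way, in this order (a step that is already met when the one before it is completed fails the run):
1. the clamp knob is turned free (value of joint clamp below 0.7 rad), for 0.1 s.
2. with the clamp free, the carriage has pushed the tube home against the head block (value of joint clamp below 0.75 rad and y of blank in the frame of head_face above -0.0825 m and y of stop_tip in the frame of head_face above -0.1635 m), for 0.1 s.
3. the clamp knob is turned tight (value of joint clamp above 1.15 rad), for 0.1 s.
At the end, for the whole second after the job is handed in: The tube lies in the cradle, butted against the head block within 2 mm, the stop rod is against its other end (no more than 2.5 mm from its home place), the clamp knob is tight (over 1.15 rad), and all is at rest (value of joint clamp above 1.15 rad and y of blank in the frame of head_face above -0.082 m and y of stop_tip in the frame of head_face above -0.1625 m and horizontal distance between blank and head_face below 0.083 m and z of blank in the frame of head_face between -0.005 and 0.005 m and angle between the y axis of blank and the y axis of jig, either way round below 0.05 rad and linear speed of blank below 0.01 m/s and velocity of joint carriage between -0.005 and 0.005 m/s); the robot touches nothing.
It fails at once if the hammer is moved by more than 30 mm (distance of mallet from where it was at the start of the episode above 0.03 m).
It fails at once if the bottle is moved by more than 30 mm or tipped (distance of oil from where it was at the start of the episode above 0.03 m or angle between oil's own z axis and vertical above 0.5 rad).
It fails at once if the screwdriver is moved by more than 30 mm (distance of driver from where it was at the start of the episode above 0.03 m).
It also fails if it takes over 58 s, if anything falls off the work surface, if the arm or the gripper's body presses on something with over 40 N, if the wrist force passes 120 N, or if a joint passes its speed limit or range.

### The arm

A 7-joint arm with a two-finger parallel gripper is mounted at the origin on the work surface. World frame = base frame: x ahead of the robot, y to its left, z up, the work surface at z = 0. Lengths are in m, angles in rad, forces in N, time in s.
With the tool pointing down it reaches from about 0.4 to 0.875 m from the base axis. Payload 4.4 kg.
Tool frame: the origin (TCP) lies at the very end of the fingers, on their centre line; the grasp point (between the pads) lies bot.pinch_z behind it (bot.pinch_z is the distance from the TCP to the grasp point, in m); z points along the fingers, y is the line along which they close (so a half turn about z gives the same grasp; the last joint's range is limited). The gripper opens to 85 mm and grips with 20 to 120 N. Pads are 22 mm wide; open, the fingers measure 114 mm over their backs; the gripper's body (76 mm by 85 mm) begins 54 mm behind the grasp point. The pads swing forward as they close: fully open they stand 13 mm farther back than shut.
Start: joints at [1.224, 0.628, 0.038, 1.517, -0.027, 0.996, -0.02], TCP at [0.18, -0.625, 0.231] pointing down, gripper open.
Joint ranges: [-3.06, 3.06], [-0.37, 2.12], [-1.25, 1.32], [0.18, 2.47], [-1.1, 4.24], [0.23, 1.98], [-2.94, 2.94]. Speed limits (rad/s): [2.57, 2.57, 3.14, 3.14, 3.14, 3.14, 3.14].

### API

Orientations are given as a unit quaternion [x, y, z, w].
In Python, from bench import state, eyes, bot, spotter gives the robot as it stands. The module is installed in compiled form; this text tells all that it offers.
- The arm moves only by the shell command python3 -m pendant 'ROWS' [FORCE]. ROWS is text: rows parted by semicolons, each of 7 numbers parted by spaces: the shift along the world's x, y, z in units of 250 mm (1.0 is 250 mm), then the turn, a rotation vector about the world's x, y, z in units of 90 degrees (1.0 is 90 degrees), then the opening, from -1 (shut) to 1 (fully open). In form: tx ty tz ax ay az hand; .... A call has 1 to 12 rows; each row shifts and turns the commanded pose from where the row before left it; what a row does not reach is not made up. A row lasts 1/10 s, in which the tool goes at most 50 mm and 8.59 degrees, less where a joint would pass 70% of its speed; a pose out of reach is approached as far as the arm can. A call with a number of a shift or a turn outside -1 to 1 is refused whole. A call with a gripper value outside its range is refused whole. The fingers move at their own pace and stop on an object; FORCE is the grip in N (left out, the last holds). Time passes only in rows, so rows that do not move let the fingers close. It gives the time, the measured TCP pose, the force, the opening and the grip force at its end, in the units of the state.
- state(): the state, without advancing time (a new reading comes with each control period).
- eyes.camera(name): name is "side" or "top" or "wrist"; returns the picture (420x560x3 uint8, blue, green, red); there is no depth.
- eyes.get_calibration(name): a dict with "fovy" (degrees; the focal length in pixels is half the picture's height over the tangent of half this angle, whatever the lens; pixels are square), "cx", "cy" (the principal point, pixels), "world_from_camera" (4x4, takes a point from camera to world coordinates). Camera axes: x right, y down, z forward; pixel columns grow to the right and rows downward; lengths in m; the calibration is good to about 2 mm. A picture is of the moment at which its call begins: read the wrist's pose just before it. get_calibration takes no time and is no camera call; for the wrist camera it gives the pose at the moment of the call.
- bot.hand_in(): hands the job in; it is judged then, once.
Trained networks look in the newest picture that a camera, given by its name, has taken for a name from the list of things; names that differ only in an ending like _2 or _b are one class to them, and where a whole thing is asked for, a point or a joint stands for the part that bears it (a point fixed in the world has none). Each returns a list of dicts, best first, with "confidence" (0 to 1); they miss things now and then, are a little off and sometimes report something else, mostly with a low value. They report only what shows in the picture. A call takes as long as a camera call. They do not tell look-alikes from the thing itself.
- spotter.regions_of(camera, query): "region" (420x560 bool, what is visible of it) and "extent" ([centre column, centre row, width, height] in pixels, round what is visible of it).
- spotter.place_of(camera, query): "centre" ([column, row] in pixels: a listed point, or the origin of a listed thing).
The state is a dict: "time_s": time; "qpos": joint angles; "dq": joint speeds; "joint_efforts": joint torques, N m; "eef_pos": TCP position; "ee_rot": TCP orientation; "wrist_force": force on the tool from outside, world axes, zero at the start; "torque": the same for the moment, N m; "grip_width": finger opening in m; "finger_force": force on a finger pad.
Only numpy, scipy, OpenCV 4.12 (cv2) and the standard library are available. Lean on these libraries where they do the work, as an engineer would, in place of code of your own. Each camera call takes 0.05 s, during which the arm holds its last target. There are 200 camera calls.

## Working session

There is one attempt and no reset: what is moved stays moved. The work goes in short steps, Python scripts to look and compute and a shell command to move; the robot and the scene stay as the last step left them, time stands still between calls to the robot, and variables do not carry over. Pictures are saved under pics/ and viewed, at most 10 in all, crops included, and the job is handed in when it is done.

```bash
mkdir -p pics; cat > h.py <<'E'
import numpy as np, cv2
from bench import state, eyes, bot, spotter
def ray(cam,px):
    c=eyes.get_calibration(cam); T=np.array(c["world_from_camera"]); f=210/np.tan(np.radians(c["fovy"])/2)
    d=T[:3,:3]@np.array([(px[0]-c["cx"])/f,(px[1]-c["cy"])/f,1]); return T[:3,3],d
def at_z(cam,px,z):
    o,d=ray(cam,px); return o+d*(z-o[2])/d[2]
E
python3 - <<'E'
from h import *
import cv2
for c in ["top","side"]:
    im=eyes.camera(c); cv2.imwrite(f"pics/{c}0.png",im)
    for q,z in [("jig",0),("blank",.045),("carriage",.045),("stop_tip",.045),("carriage_back",.04),("clamp_axis",.086),("clamp_ball",.087),("head_face",.045),("mallet",.015),("oil",.05),("driver",.015)]:
        for r in spotter.place_of(c,q)[:4]:
            print(c,q,round(r["confidence"],2),np.round(r["centre"],1),np.round(at_z(c,r["centre"],z),3))
print(state()["time_s"],bot.pinch_z, state()["ee_rot"])
E
```

```text
top jig 0.66 [247.7 201.5] [0.561 0.158 0.   ]
top jig 0.56 [273.5 198. ] [0.576 0.068 0.   ]
top blank 0.77 [246.  200.9] [0.561 0.159 0.045]
top blank 0.72 [295.6 138.2] [ 0.778 -0.002  0.045]
top blank 0.65 [244.6 266.7] [0.34  0.157 0.045]Traceback (most recent call last):
  File "<stdin>", line 6, in <module>
ValueError: it knows: blank, carriage_back, clamp_axis, clamp_ball, driver, head_face, jig, mallet, oil, stop_tip
```

```bash
python3 - <<'E'
from h import *
for c in ["top","side"]:
    im=eyes.camera(c); cv2.imwrite(f"pics/{c}1.png",im)
    for q,z in [("jig",0),("blank",.045),("stop_tip",.045),("carriage_back",.04),("clamp_axis",.086),("clamp_ball",.087),("head_face",.045),("mallet",.015),("oil",.05),("driver",.015)]:
        for r in spotter.place_of(c,q)[:4]:
            print(c,q,round(r["confidence"],2),np.round(r["centre"],1),np.round(at_z(c,r["centre"],z),3))
print(state()["time_s"],bot.pinch_z, state()["ee_rot"])
E
```

```text
top jig 0.97 [272.9 200.4] [0.567 0.07  0.   ]
top blank 0.78 [244.8 270. ] [0.329 0.156 0.045]
top blank 0.73 [245.2 202.6] [0.555 0.162 0.045]
top blank 0.7 [297.5 137. ] [ 0.782 -0.008  0.045]
top stop_tip 0.56 [285.8 197. ] [0.578 0.025 0.045]
top carriage_back 0.81 [321.  192.6] [ 0.596 -0.093  0.04 ]
top clamp_axis 0.76 [313.  195.1] [ 0.584 -0.063  0.086]
top clamp_axis 0.16 [408.4 235.8] [ 0.461 -0.376  0.086]
top clamp_ball 0.58 [305.7 211.9] [ 0.529 -0.041  0.087]
top head_face 0.71 [216.6 204.2] [0.547 0.258 0.045]
top mallet 0.63 [407.3 236.8] [ 0.455 -0.393  0.015]
top oil 0.72 [155.9 218.4] [0.493 0.46  0.05 ]
top oil 0.5 [313.5 193.5] [ 0.592 -0.067  0.05 ]
top driver 0.63 [199.5 250.7] [0.387 0.317 0.015]
side blank 0.83 [223.9 202.6] [0.743 0.05  0.045]
side blank 0.72 [240.5 242.1] [0.566 0.155 0.045]
side blank 0.58 [305.8 292.2] [0.308 0.189 0.045]
side stop_tip 0.8 [269.1 220.5] [0.572 0.03  0.045]
side carriage_back 0.94 [291.5 199.4] [ 0.598 -0.103  0.04 ]
side clamp_ball 0.44 [293.8 203.7] [ 0.533 -0.037  0.087]
side head_face 0.61 [221.8 265.1] [0.536 0.253 0.045]
side mallet 0.75 [377.5 186.6] [ 0.449 -0.372  0.015]
side mallet 0.72 [289.3 198.7] [ 0.629 -0.13   0.015]
side oil 0.89 [161.6 340.2] [0.454 0.51  0.05 ]
side driver 0.8 [249.  321.7] [0.368 0.328 0.015]
1.25 0.0187 [9.90161385e-01 1.39930091e-01 2.04961648e-05 3.76461941e-06]
```

View pics/top1.png

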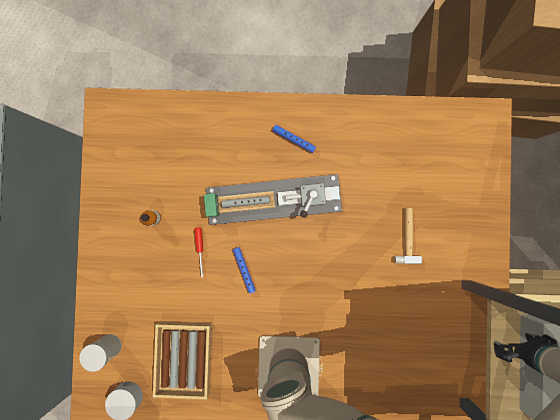

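View pics/side1.png

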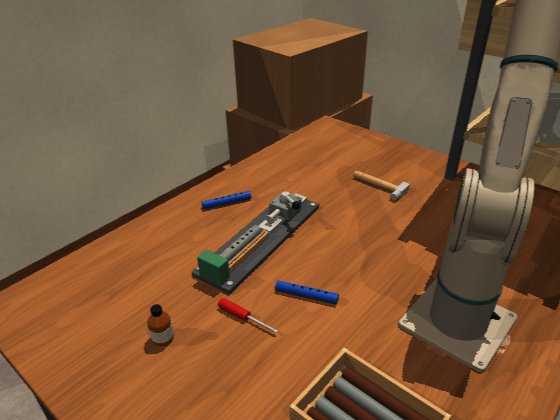

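Candidates for "blank": grey tube in the cradle (245,202), two blue tubes (294,138) and (244,270), and tubes in the tray (183,360). I choose the grey one in the cradle. The hammer at (408,237), screwdriver (199,251) and bottle (150,218) are all clear of the jig. I'll move over the carriage for a close wrist view and check the choice there.

```bash
python3 -m pendant '0.1 0.16 0 0 0 0 1;0.1 0.16 0 0 0 0 1;0.1 0.16 0 0 0 0 1;0.1 0.16 0 0 0 0 1;0.1 0.16 0 0 0 0 0;0.1 0.16 0 0 0 0 0;0.1 0.16 0 0 0 0 0;0.1 0.16 0 0 0 0 0;0.1 0.16 0 0 0 0 0;0.1 0.16 0 0 0 0 0;0.1 0.16 0.1 0 0 0 0;0.1 0.16 0.1 0 0 0 0'
cat > look.py <<'E'
from h import *
import sys
im=eyes.camera("wrist"); cv2.imwrite(f"pics/{sys.argv[1]}.png",im)
for q,z in [("blank",.045),("stop_tip",.045),("carriage_back",.04),("clamp_axis",.086),("clamp_ball",.087),("head_face",.045)]:
    for r in spotter.place_of("wrist",q)[:2]:
        print(q,round(r["confidence"],2),np.round(r["centre"],1),np.round(at_z("wrist",r["centre"],z),4))
s=state(); print(s["time_s"],np.round(s["eef_pos"],4),np.round(s["ee_rot"],3),np.round(s["wrist_force"],1),s["grip_width"])
E
python3 look.py w1
```

```text
time_s: 2.45
eef_pos: [0.4773, -0.1477, 0.2785]
ee_rot: [0.99, 0.14, -0.001, -0.0]
wrist_force: [1.2, -0.9, 0.0]
grip_width: 0.0425
finger_force: 0.0
blank 0.93 [ 21.1 210.3] [0.3474 0.1485 0.045 ]
blank 0.61 [11.6 15.3] [0.5611 0.1677 0.045 ]
stop_tip 0.64 [143.5  33.4] [0.5801 0.031  0.045 ]
carriage_back 0.87 [268.9  54.3] [ 0.5958 -0.101   0.04  ]
clamp_axis 0.67 [223.1  39.5] [ 0.5899 -0.0619  0.086 ]
clamp_ball 0.6 [178.2 105.5] [ 0.5209 -0.0338  0.087 ]
2.8 [ 0.4758 -0.151   0.2776] [ 0.99   0.139 -0.001  0.   ] [ 0.1 -0.2  0.8] 0.04262554707419139
```

View pics/w1.png

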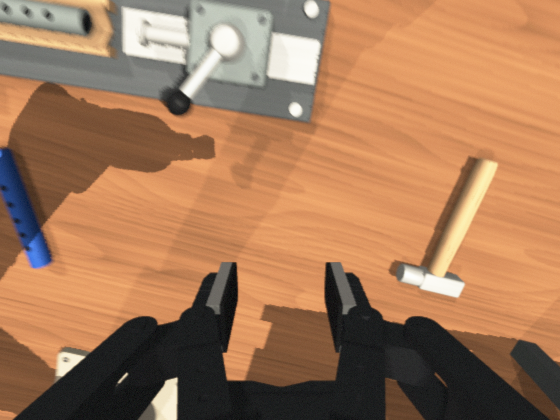

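The picture shows the grey tube in the cradle at the top left, the carriage hub at (225,40) and the black ball at (178,102). The arm leans towards +y, so the clamp is tight, and the hammer is well clear. Next I bring the half-open fingers over the ball as a fork.

```bash
python3 -m pendant '0.04 0.09 -0.09 0 0 -0.03 0.1;0.04 0.09 -0.09 0 0 -0.03 0.1;0.04 0.09 -0.09 0 0 -0.03 0.1;0.035 0.09 -0.09 0 0 0 0.1;0.035 0.09 -0.09 0 0 0 0.1;0 0 0 0 0 0 0.1;0 0 0 0 0 0 0.1'; python3 look.py w2
```

```text
time_s: 3.5
eef_pos: [0.5236, -0.0384, 0.1648]
ee_rot: [0.998, 0.069, -0.001, 0.0]
wrist_force: [-0.4, -1.2, -0.2]
grip_width: 0.0469
finger_force: 0.0
blank 0.71 [ 35.2 129.5] [0.5567 0.1603 0.045 ]
blank 0.69 [ 75.8 337.8] [0.3571 0.1418 0.045 ]
clamp_axis 0.64 [328.3 130.8] [ 0.5906 -0.0613  0.086 ]
clamp_ball 0.63 [269.8 219. ] [ 0.5233 -0.0302  0.087 ]
3.85 [ 0.5246 -0.038   0.1663] [0.998 0.069 0.001 0.   ] [ 0.3 -0.  -0.9] 0.046712207160710104
```

View pics/w2.png

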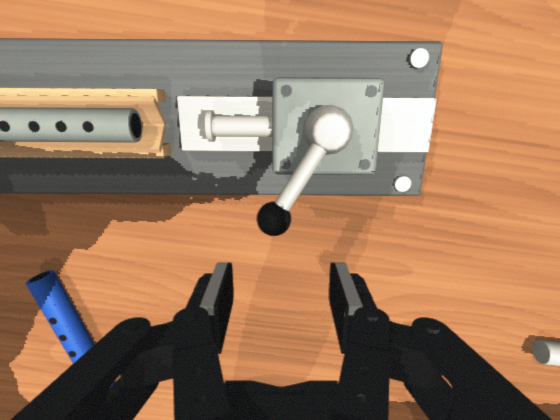

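The view is aligned with the jig, and the ball at (274,218) sits between the fingers' lines (about 240 to 335). I lower the fork and look at the force before pushing.

```bash
python3 -m pendant '0 0.02 -0.08 0 0 0 0.1;0 0 -0.1 0 0 0 0.1;0 0 -0.1 0 0 0 0.1;0 0 -0.095 0 0 0 0.1;0 0 0 0 0 0 0.1' && python3 -m pendant '0.004 -0.030 0 0 0 0 0.1;0.004 -0.030 0 0 0 0 0.1;0.004 -0.030 0 0 0 0 0.1;0.004 -0.030 0 0 0 0 0.1;0.004 -0.030 0 0 0 0 0.1;0.004 -0.030 0 0 0 0 0.1;0.004 -0.030 0 0 0 0 0.1;0.004 -0.030 0 0 0 0 0.1'; python3 look.py w3
```

```text
time_s: 4.35
eef_pos: [0.5224, -0.0323, 0.0698]
ee_rot: [0.998, 0.069, -0.003, -0.0]
wrist_force: [-0.8, 0.3, 0.2]
grip_width: 0.0465
finger_force: 0.0
time_s: 5.15
eef_pos: [0.533, -0.093, 0.0721]
ee_rot: [0.998, 0.069, 0.0, 0.0]
wrist_force: [-0.3, 2.4, -0.0]
grip_width: 0.0465
finger_force: 0.9
stop_tip 0.84 [ 69.6 144.8] [0.5782 0.0226 0.045 ]
carriage_back 0.9 [323.3 144.6] [ 0.5956 -0.1068  0.04  ]
clamp_axis 0.63 [252.  312.9] [ 0.5193 -0.0805  0.086 ]
clamp_axis 0.56 [234.3 160.3] [ 0.5897 -0.0656  0.086 ]
clamp_ball 0.97 [256.4 315.4] [ 0.5188 -0.0824  0.087 ]
5.5 [ 0.533 -0.092  0.072] [0.998 0.07  0.    0.   ] [ 0.5 -0.2 -0.7] 0.04677070467994204
```

View pics/w3.png

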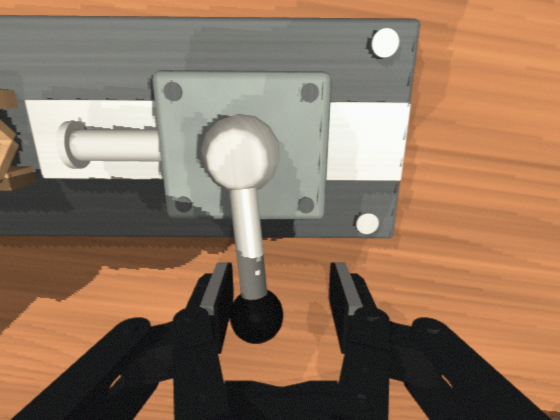

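The knob has passed its middle: the ball is at (256,315), held by the left finger. I continue towards the free stop.

```bash
python3 -m pendant '0.004 -0.030 0 0 0 0 0.1;0.004 -0.030 0 0 0 0 0.1;0.004 -0.030 0 0 0 0 0.1;0.004 -0.030 0 0 0 0 0.1;0.003 -0.020 0 0 0 0 0.1' ; python3 look.py w4
```

```text
time_s: 6.0
eef_pos: [0.5378, -0.1281, 0.072]
ee_rot: [0.998, 0.069, 0.001, 0.0]
wrist_force: [1.1, 2.3, -0.5]
grip_width: 0.0472
finger_force: 1.1
stop_tip 0.67 [ 37.2 144.7] [0.5792 0.0044 0.045 ]
carriage_back 0.92 [287.9 144.7] [ 0.5963 -0.123   0.04  ]
clamp_axis 0.7 [190.1 162.1] [ 0.5902 -0.0834  0.086 ]
clamp_ball 0.8 [257.3 310.2] [ 0.5256 -0.1177  0.087 ]
6.35 [ 0.5369 -0.1273  0.0719] [ 0.998  0.07  -0.     0.   ] [ 0.2 -0.5 -0.6] 0.04696534873999097
```

View pics/w4.png

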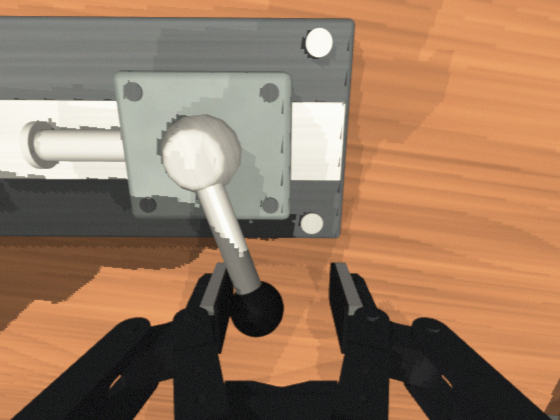

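The clamp is now free at about 0.3 rad, and the carriage slides back with the push. I continue to the free stop, watching the force.

```bash
python3 -m pendant '0.004 -0.030 0 0 0 0 0.1;0.004 -0.030 0 0 0 0 0.1;0.003 -0.020 0 0 0 0 0.1;0 0 0 0 0 0 0.1' ; python3 look.py w5
```

```text
time_s: 6.75
eef_pos: [0.5401, -0.1485, 0.0719]
ee_rot: [0.998, 0.069, 0.0, 0.0]
wrist_force: [0.2, 0.6, -0.4]
grip_width: 0.047
finger_force: 0.1
carriage_back 0.72 [250.3 145.1] [ 0.5964 -0.1232  0.04  ]
clamp_axis 0.65 [137.4 157. ] [ 0.5925 -0.0827  0.086 ]
clamp_ball 0.81 [252.4 286.7] [ 0.5408 -0.134   0.087 ]
7.1 [ 0.54   -0.1473  0.0719] [0.998 0.07  0.    0.   ] [0.7 0.8 0.5] 0.04721037605592125
```

```bash
python3 -m pendant '0.002 -0.012 0 0 0 0 0.1;0.001 -0.01 0 0 0 0 0.1;0 0 0 0 0 0 0.1'; python3 look.py w6
```

```text
time_s: 7.4
eef_pos: [0.5409, -0.1501, 0.0718]
ee_rot: [0.998, 0.07, -0.0, -0.002]
wrist_force: [0.8, 5.0, 0.5]
grip_width: 0.0472
finger_force: 2.8
carriage_back 0.93 [246.5 147.6] [ 0.5958 -0.1235  0.04  ]
clamp_axis 0.96 [134.2 160.9] [ 0.5916 -0.0838  0.086 ]
clamp_ball 0.94 [253.8 282.9] [ 0.5439 -0.1371  0.087 ]
7.75 [ 0.5409 -0.1501  0.0718] [ 0.998  0.071 -0.    -0.001] [0.1 5.7 0.1] 0.04719951924306046
```

Force has risen to 5 N and nothing moves any more, so the knob is at its free stop. Now I lift, close the fingers and go behind the carriage.

```bash
python3 -m pendant '-0.001 0.014 0 0 0 0 0.1;0 0 0.12 0 0 0 0.1;0 0 0.12 0 0 0 0.1;0 0 0.12 0 0 0 0;0.13 -0.025 0 0 0 0 -1;0.13 -0.025 0 0 0 0 -1;0 0 0 0 0 0 -1;0 0 0 0 0 0 -1;0 0 0 0 0 0 -1' ; python3 look.py w7
```

```text
time_s: 8.65
eef_pos: [0.6039, -0.1618, 0.1614]
ee_rot: [0.998, 0.069, -0.001, -0.0]
wrist_force: [0.4, 1.1, -1.0]
grip_width: 0.0002
finger_force: 0.0
stop_tip 0.92 [ 78.2 202.9] [0.5808 0.0059 0.045 ]
carriage_back 0.8 [235.7 201.8] [ 0.5986 -0.1236  0.04  ]
clamp_axis 0.62 [171.2 222.1] [ 0.5926 -0.0837  0.086 ]
clamp_ball 0.75 [239.8 289.3] [ 0.5448 -0.138   0.087 ]
9.0 [ 0.6052 -0.1616  0.162 ] [ 0.998  0.07  -0.     0.   ] [0.6 0.  0.9] 0.00020501568795610562
```

View pics/w7.png

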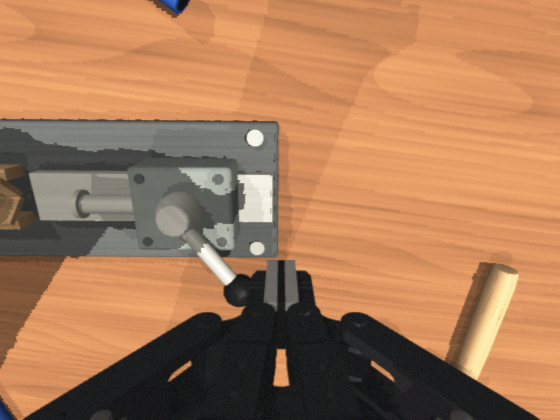

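The closed fingers are at (281,270), in line with and about 24 mm behind the carriage's back face, and the ball at (240,290) is off to the side. I lower and push, quickly at first and then slowly.

```bash
python3 -m pendant '0 0 -0.116 0 0 0 -1;0 0 -0.116 0 0 0 -1;0 0 -0.116 0 0 0 -1;0 0 -0.116 0 0 0 -1;0 0 0 0 0 0 -1' && python3 -m pendant '-0.005 0.03 0 0 0 0 -1;-0.004 0.03 0 0 0 0 -1;-0.004 0.03 0 0 0 0 -1;-0.004 0.03 0 0 0 0 -1;-0.004 0.03 0 0 0 0 -1;-0.004 0.03 0 0 0 0 -1;-0.004 0.03 0 0 0 0 -1;-0.004 0.03 0 0 0 0 -1;-0.004 0.03 0 0 0 0 -1;-0.004 0.03 0 0 0 0 -1'; python3 look.py w8
```

```text
time_s: 9.5
eef_pos: [0.6022, -0.1608, 0.0422]
ee_rot: [0.998, 0.07, -0.004, -0.001]
wrist_force: [-0.4, -0.0, -0.2]
grip_width: -0.0003
finger_force: 0.0
time_s: 10.5
eef_pos: [0.5952, -0.086, 0.0458]
ee_rot: [0.998, 0.07, 0.0, 0.0]
wrist_force: [1.6, -1.7, 2.0]
grip_width: -0.0002
finger_force: 1.0
stop_tip 0.44 [ 30.1 240. ] [0.5959 0.037  0.045 ]
carriage_back 0.93 [252.9 280.2] [ 0.5861 -0.072   0.04  ]
clamp_axis 0.86 [138.9 332.6] [ 0.5857 -0.0326  0.086 ]
10.85 [ 0.5948 -0.0868  0.0456] [ 0.998  0.069 -0.    -0.   ] [-0.3  0.7 -0.3] -0.00016789373717847003
```

```bash
python3 -m pendant '-0.003 0.02 0 0 0 0 -1;-0.003 0.02 0 0 0 0 -1;-0.003 0.02 0 0 0 0 -1;-0.003 0.02 0 0 0 0 -1;-0.003 0.02 0 0 0 0 -1;-0.003 0.02 0 0 0 0 -1;-0.003 0.02 0 0 0 0 -1' && python3 -m pendant '-0.001 0.01 0 0 0 0 -1;-0.002 0.01 0 0 0 0 -1;-0.001 0.01 0 0 0 0 -1' ; python3 - <<'E'
from h import *
im=eyes.camera("top"); eyes.camera("side")
for c in ("top","side"):
  for q,z in [("blank",.045),("stop_tip",.045),("head_face",.045),("carriage_back",.04)]:
    print(c,q,[(round(r["confidence"],2),np.round(at_z(c,r["centre"],z),3).tolist()) for r in spotter.place_of(c,q)[:3]])
print(state()["time_s"])
E
```

```text
time_s: 11.55
eef_pos: [0.5902, -0.0519, 0.0459]
ee_rot: [0.998, 0.069, 0.0, 0.0]
wrist_force: [1.2, -4.4, -2.7]
grip_width: 0.0
finger_force: 1.7
time_s: 11.85
eef_pos: [0.5891, -0.0443, 0.0459]
ee_rot: [0.998, 0.069, 0.0, 0.0]
wrist_force: [1.1, -2.7, -2.6]
grip_width: -0.0004
finger_force: 1.6
top blank [(0.78, [0.567, 0.168, 0.045]), (0.67, [0.771, 0.002, 0.045]), (0.56, [0.332, 0.162, 0.045])]
top stop_tip []
top head_face [(0.93, [0.551, 0.266, 0.045]), (0.4, [0.454, -0.377, 0.045])]
top carriage_back []
side blank [(0.77, [0.738, 0.042, 0.045]), (0.58, [0.551, 0.167, 0.045]), (0.47, [0.596, -0.028, 0.045])]
side stop_tip [(0.62, [0.575, 0.097, 0.045]), (0.6, [0.614, -0.039, 0.045])]
side head_face [(0.57, [0.54, 0.247, 0.045])]
side carriage_back [(0.68, [0.604, -0.04, 0.04])]
12.35
```

```bash
for i in 1; do python3 -m pendant '-0.001 0.008 0 0 0 0 -1;-0.001 0.008 0 0 0 0 -1'; done; python3 -m pendant '-0.001 0.008 0 0 0 0 -1;-0.001 0.008 0 0 0 0 -1'
```

```text
time_s: 12.55
eef_pos: [0.5888, -0.0434, 0.046]
ee_rot: [0.998, 0.069, 0.0, 0.002]
wrist_force: [2.8, -11.1, -1.7]
grip_width: -0.0002
finger_force: 5.1
time_s: 12.75
eef_pos: [0.5888, -0.0433, 0.0461]
ee_rot: [0.998, 0.068, 0.001, 0.004]
wrist_force: [3.2, -17.0, -3.2]
grip_width: -0.0003
finger_force: 8.4
```

The force climbs to 17 N with no motion, so the stack seems to be home. I back off, lift, and look with the wrist camera.

```bash
python3 -m pendant '0.005 -0.04 0 0 0 0 -1;0.004 -0.03 0 0 0 0 -1;0 0 0.11 0 0 0 -1;0 0 0.15 0 0 0 -1;-0.05 0.1 0.15 0 0 0 0.1;-0.05 0.1 0.15 0 0 0 0.1;-0.05 0.1 0 0 0 0 0.1;-0.05 0.1 0 0 0 0 0.1;0 0 0 0 0 0 0.1'; python3 look.py w9
```

```text
time_s: 13.65
eef_pos: [0.538, 0.052, 0.1863]
ee_rot: [0.997, 0.073, -0.001, -0.002]
wrist_force: [0.1, 0.1, -0.4]
grip_width: 0.0467
finger_force: 0.0
blank 0.94 [143.  154.7] [0.5587 0.1713 0.045 ]
carriage_back 0.78 [382.  155.5] [ 0.5871 -0.0381  0.04  ]
clamp_axis 0.57 [345.1 162.7] [0.5838 0.0029 0.086 ]
clamp_ball 0.68 [396.3 235.3] [ 0.5319 -0.0495  0.087 ]
head_face 0.64 [ 49.4 150.3] [0.5526 0.2487 0.045 ]
14.0 [0.5405 0.0453 0.1856] [ 0.998  0.069 -0.     0.   ] [-0.1 -0.1 -0.1] 0.0470887469441976
```

View pics/w9.png

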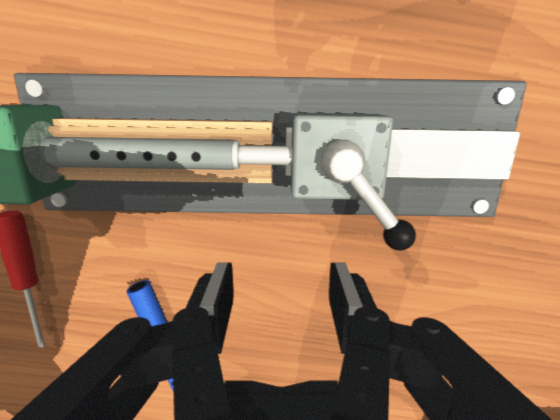

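The tube butts against the green block (left end at about column 50) and the rod's disc touches its other end at column 238. The knob is still free, with the ball at (399,235). Next I put the fork over the ball and push it clockwise.

```bash
python3 -m pendant '-0.014 -0.0915 0 0 0 0 0.1;-0.014 -0.0915 0 0 0 0 0.1;-0.014 -0.0915 0 0 0 0 0.1;-0.014 -0.0915 0 0 0 0 0.1;0 0 0 0 0 0 0.1;0 0 -0.11 0 0 0 0.1;0 0 -0.115 0 0 0 0.1;0 0 -0.115 0 0 0 0.1;0 0 -0.114 0 0 0 0.1;0 0 0 0 0 0 0.1' && python3 -m pendant '-0.004 0.03 0 0 0 0 0.1;-0.004 0.03 0 0 0 0 0.1;-0.004 0.03 0 0 0 0 0.1;-0.004 0.03 0 0 0 0 0.1;-0.004 0.03 0 0 0 0 0.1;-0.004 0.03 0 0 0 0 0.1;-0.004 0.03 0 0 0 0 0.1;-0.004 0.03 0 0 0 0 0.1'; python3 look.py w10
```

```text
time_s: 15.0
eef_pos: [0.5237, -0.0444, 0.0693]
ee_rot: [0.998, 0.07, -0.003, -0.001]
wrist_force: [-0.8, 0.6, 0.2]
grip_width: 0.0468
finger_force: 0.0
time_s: 15.8
eef_pos: [0.5188, 0.016, 0.073]
ee_rot: [0.998, 0.07, 0.001, -0.0]
wrist_force: [-0.7, -2.0, -0.2]
grip_width: 0.0469
finger_force: 1.0
blank 0.4 [208.9 137.1] [0.577  0.0632 0.045 ]
stop_tip 0.94 [135.6 144.3] [0.5682 0.0998 0.045 ]
stop_tip 0.48 [385.4 145.1] [ 0.5861 -0.0282  0.045 ]
carriage_back 0.67 [385.2 144.7] [ 0.5858 -0.0303  0.04  ]
clamp_axis 0.93 [315.1 161.6] [0.5793 0.0106 0.086 ]
clamp_ball 0.66 [316.3 160.6] [0.5798 0.01   0.087 ]
16.15 [0.5187 0.015  0.0725] [ 0.998  0.07   0.    -0.   ] [-0.1 -0.1  0.6] 0.046921360887036814
```

```bash
python3 -m pendant '-0.003 0.03 0 0 0 0 0.1;-0.003 0.03 0 0 0 0 0.1;-0.003 0.03 0 0 0 0 0.1;-0.003 0.03 0 0 0 0 0.1;-0.003 0.03 0 0 0 0 0.1' && python3 -m pendant '-0.001 0.015 0 0 0 0 0.1;-0.002 0.015 0 0 0 0 0.1'; python3 look.py w11
```

```text
time_s: 16.65
eef_pos: [0.5147, 0.0527, 0.0725]
ee_rot: [0.998, 0.07, 0.0, 0.0]
wrist_force: [0.9, -3.7, 1.1]
grip_width: 0.0467
finger_force: 1.4
time_s: 16.85
eef_pos: [0.5137, 0.059, 0.0723]
ee_rot: [0.998, 0.069, -0.0, 0.001]
wrist_force: [2.2, -12.2, -0.8]
grip_width: 0.0468
finger_force: 5.2
blank 0.71 [ 67.1 147.6] [0.5566 0.1762 0.045 ]
stop_tip 0.86 [217.9 147.5] [0.5674 0.0992 0.045 ]
carriage_back 0.71 [471.3 145.7] [ 0.5861 -0.0334  0.04  ]
clamp_axis 0.88 [424.2 163.1] [0.5795 0.0103 0.086 ]
clamp_ball 0.7 [305.5 284.1] [0.5189 0.0484 0.087 ]
17.2 [0.5137 0.0586 0.0723] [ 0.998  0.069 -0.     0.001] [ 1.1 -6.2 -0.1] 0.046954531698586814
```

View pics/w11.png

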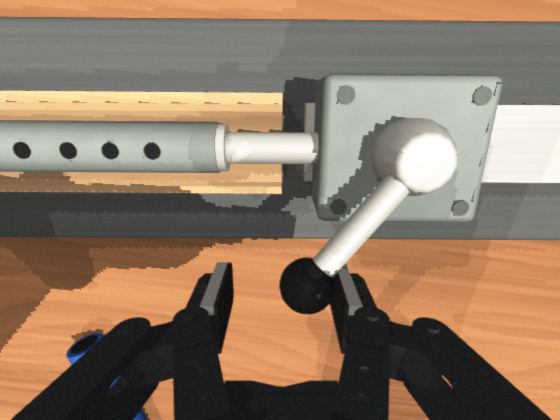

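The ball at (305,284) puts the arm 0.70 rad past the middle, with 12 N against the stop, so the clamp is tight. The rod is still on the tube at column 218. I ease off, lift clear and check.

```bash
python3 -m pendant '0.003 -0.02 0 0 0 0 0.1;0.002 -0.02 0 0 0 0 0.1;0 0 0 0 0 0 0.1;0 0 0.06 0 0 0 0.1;0 0 0.12 0 0 0 0.1;0 0 0.14 0 0 0 0.1;0 0 0.14 0 0 0 0.1;0 0 0 0 0 0 0.1;0 0 0 0 0 0 0.1'; python3 look.py w12
```

```text
time_s: 18.1
eef_pos: [0.5152, 0.0505, 0.1881]
ee_rot: [0.998, 0.07, 0.001, -0.0]
wrist_force: [-0.4, 0.2, -0.4]
grip_width: 0.0467
finger_force: 0.0
blank 0.72 [145.4 132.1] [0.5524 0.1721 0.045 ]
blank 0.63 [164.3 327.6] [0.3523 0.1513 0.045 ]
stop_tip 0.6 [233.4 130.7] [0.5639 0.0979 0.045 ]
carriage_back 0.89 [383.2 127.4] [ 0.5841 -0.0289  0.04  ]
carriage_back 0.32 [284.7 206.7] [0.501  0.0447 0.04  ]
clamp_axis 0.9 [345.5 132. ] [0.5793 0.0118 0.086 ]
clamp_ball 0.56 [284.2 205.8] [0.5176 0.0479 0.087 ]
head_face 0.64 [ 44.3 126. ] [0.5461 0.2564 0.045 ]
18.45 [0.5145 0.0499 0.1865] [ 0.998  0.07  -0.001  0.   ] [ 0.3  0.8 -0.1] 0.0472934138987946
```

View pics/w12.png

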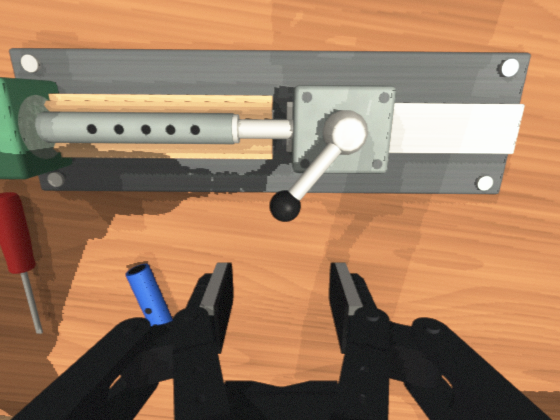

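The tube is home at the head block, the rod is on it at column 235, and the knob is tight with the ball at (285,206). The gripper is clear of everything.

```bash
python3 -c "
from bench import bot
print(bot.hand_in())"
```

```text
the job is handed in; nothing more can be done
None
```

The job is handed in at about 18 s of the 58 s; no verdict came back. The last picture shows the tube home against the head block, the stop rod against it and the knob clamped tight. The hammer, bottle and screwdriver were never touched.

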